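# Load the proofing chest and set its controller

### The arm

A 6-joint arm with a two-finger parallel gripper is mounted at the origin on the work surface. World frame = base frame: x ahead of the robot, y to its left, z up, the work surface at z = 0. Lengths are in mm, angles in rad, forces in N, time in s.
With the tool pointing down it reaches from about 350 to 775 mm from the base axis. Payload 7.3 kg.
Tool frame: the origin (TCP) lies on the centre line of the jaws, within the pads' length; the fingertips stand finger_overhang ahead of it and the grasp point (between the pads) lies 8 mm behind it (finger_overhang is the distance from the TCP to the fingertips, in mm); z points along the fingers, y is the line along which they close (so a half turn about z gives the same grasp; the last joint's range is limited). The gripper opens to 92 mm and grips with 3 to 60 N. Pads are 19 mm wide; open, the fingers measure 130 mm over their backs; the gripper's body (75 mm by 190 mm) begins 47 mm behind the grasp point.
Start: joints at [1.058, 0.342, 1.524, -0, 1.275, -0.146], TCP at [188.267, 490.101, 237.741] pointing down, gripper open.
Joint ranges: [-2.53, 2.53], [-0.77, 2.02], [0.04, 2.7], [-1, 4.14], [0.28, 2.66], [-3.11, 3.11]. Speed limits (rad/s): [2.57, 2.57, 3.14, 3.14, 3.14, 3.14].

### API

Orientations are given as [roll, pitch, yaw] about the fixed x, y, z axes, in that order (R = Rz(yaw) Ry(pitch) Rx(roll)).
In Python, from plant import get_obs, capture, close_job, finger_overhang gives the robot as it stands.
- The arm moves only by the shell command python3 -m inch 'ROWS'. ROWS is JSON, one flat list of numbers, 7 for each row, row after row: the turn, a rotation vector about the tool's x, y, z scaled (see below), then the shift along the tool's x, y, z scaled (see below), then the closure, from -1 (fully open) to 1 (shut). In form: [ax, ay, az, tx, ty, tz, gripper, ax, ay, az, tx, ty, tz, gripper, ...]. A call has 1 to 10 rows; each row shifts and turns the commanded pose from where the row before left it, along the tool's axes as they then stand; what a row does not reach is not made up. The controller multiplies each number of a shift by 0.8 m and each number of a turn by 1.5 rad. A row lasts 1/12 s, in which the tool goes at most 41.7 mm and 7.16 degrees, less where a joint would pass 70% of its speed; a pose out of reach is approached as far as the arm can. A call with a number of a shift or a turn outside -1 to 1 is refused whole. A call with a gripper value outside its range is refused whole. The fingers move at their own pace and stop on an object; the grip force is fixed at half the most. Time passes only in rows, so rows that do not move let the fingers close. It gives the time, the measured TCP pose, the force, the opening and the grip force at its end, in the units of the state.
- get_obs(): the state, without advancing time (a new reading comes with each control period).
- capture(name): name is "side" or "top" or "wrist"; returns a dict with "image" (480x640x3 uint8, red, green, blue), "mtx" (3x3 intrinsics, pixels), "pose" (4x4, takes a point from camera to world coordinates). Camera axes: x right, y up, looking along -z (the intrinsics and any distortion apply to the point x, -y, -z); pixel columns grow to the right and rows downward; lengths in mm; the calibration is good to about 2 mm. A picture is of the moment at which its call begins. There is no depth.
- close_job(): hands the job in; it is judged then, once.
The state is a dict: "time": time; "joint_positions": joint angles; "dq": joint speeds; "tau": joint torques, N m; "tool_pos": TCP position; "tcp_rot": TCP orientation; "contact_force": force on the tool from outside, world axes, zero at the start; "moment": the same for the moment, N m; "grip_width": finger opening in mm; "finger_force": force on a finger pad.
Only numpy, scipy, OpenCV 4.12 (cv2) and the standard library are available. Lean on these libraries where they do the work, as an engineer would, in place of code of your own. Each camera call takes 0.05 s, during which the arm holds its last target. There are 200 camera calls.

### The job

Raise the lid of the aluminium proofing chest and lock its folding stay straight by pushing the knee past straight to its stop, then stand all the squat starter jars upright inside while the stay holds the lid. Break the stay's knee and bring the lid down fully shut on the jars, and leave the controller's setting arm in line with its brass tab. Do not push about or knock over the other things lying loose on the bench.

Things in the scene. Friction and masses are not known exactly. Their poses are not given: they have to be found in the camera images.
- chest: open aluminium chest, fixed, 200 (x) by 280 (y) by 85 mm high, walls and floor 6 mm; origin under its centre, its x points to the hinge side (away from the robot), y to its left. Inside it is 188 by 268 mm: all the jars fit in one row along y, at 66 mm pitch
- lid_hinge (a point): middle of the lid's hinge line, on the chest's far top rim (chest x = +100 mm, z = 85 mm); the hinge runs along chest y
- lid (a joint): lid angle in rad: 0 shut, grows as it rises; about 1.45 with the stay straight, its highest. The hinge is damped and has friction: released above about 1.25 it stays, released low it sinks slowly shut
- lid_bar (a point): middle of the lid's handle, a round black bar 12 mm thick and 120 mm clear along chest y, between two posts, 45 mm in front of the lid's front edge; 245 mm from the hinge line and, shut, 6 mm above it. It turns with the lid and may be pinched from above at any lid angle
- stay_knee (a joint): knee of the folding stay, rad: 0 folded (lid shut), 2.79 straight, 2.99 at its stop past straight (locked: the lid, then at about 1.44, cannot come down). With the lid at 1.37 the knee is some 20 mm short of straight: push the pin away from the robot to lock (it sinks some 15 mm on the way), towards the robot to break; a few newtons do
- stay_foot (a point): foot of the folding stay, two 85 mm steel links standing outside the chest's right (-y) wall (foot at chest x = -10, z = 55 mm); until locked, the knee lies on the robot's side of the straight line from the foot to the lid
- knee_pin (a point): point to push on the steel pin at the stay's knee, 12 mm thick, reaching out sideways along chest -y (free from 50 mm on the chest's side of this point to 24 mm beyond, where it has an 18 mm black end); push it with shut fingers held upright, near this point or farther out: the raised lid stands close by on the chest side
- dial_pivot (a point): pivot (vertical axis) of the setting arm, on top of the controller, a fixed grey box 170 by 180 by 50 mm high; its x points along the arm when the arm reads 0
- set_arm (a joint): angle of the setting arm in rad, counter-clockwise from above, -0.9 to 0.9; it stays where it is released. In line means equal to set_tab
- dial_knob (a point): centre of the arm's upright black knob, 18 mm thick, 45 mm tall (17 mm of it above this point), 85 mm from the pivot; its x points along the arm, away from the pivot
- set_tab (a joint): angle of the brass tab about the same pivot, same zero and sense as set_arm; stiff, leave it
- tab (a point): the brass tab at the rim, 123 mm from the pivot, 22 by 8 by 14 mm; its x points away from the pivot
- tin: bystander: tin, 72 mm wide, 100 mm tall; origin under it
- bowl: bystander: steel bowl, 120 mm wide, 50 mm tall; origin under it
- ramekin: bystander: open white ramekin, 68 mm wide, 50 mm tall, standing among the jars; origin at the centre of its underside
- jar0_mid (a point): centre of a squat lidded glass jar with pale contents, rubber ring and flat steel lid, 60 mm across, 60 mm tall (30 mm above its base), z up through the lid; may be absent
- jar1_mid (a point): centre of a squat lidded glass jar with pale contents, rubber ring and flat steel lid, 60 mm across, 60 mm tall (30 mm above its base), z up through the lid; may be absent
- jar2_mid (a point): centre of a squat lidded glass jar with pale contents, rubber ring and flat steel lid, 60 mm across, 60 mm tall (30 mm above its base), z up through the lid; may be absent
- jar3_mid (a point): centre of a squat lidded glass jar with pale contents, rubber ring and flat steel lid, 60 mm across, 60 mm tall (30 mm above its base), z up through the lid; may be absent
Mind the look-alikes: they are no part of the job. Leave any brown look-alike of the part that bears dial_pivot alone.

How it is judged (in metres and radians):
On the way, in this order (a step that is already met when the one before it is completed fails the run):
1. the lid is raised and its stay locked past straight (knee above 2.88 rad) (value of joint stay_knee above 2.88 rad and value of joint lid above 1.35 rad), for 0.2 s.
2. all the jars stand upright in the chest, let go, with the stay still locked (all of step 1 and x of jar0_mid in the frame of chest between -0.085 and 0.085 m and y of jar0_mid in the frame of chest between -0.125 and 0.125 m and z of jar0_mid in the frame of chest between 0.02 and 0.05 m and angle between each of jar0_mid, jar1_mid, jar2_mid, jar3_mid's own z axis and vertical below 0.3 rad and x of jar1_mid in the frame of chest between -0.085 and 0.085 m and y of jar1_mid in the frame of chest between -0.125 and 0.125 m and z of jar1_mid in the frame of chest between 0.02 and 0.05 m and x of jar2_mid in the frame of chest between -0.085 and 0.085 m and y of jar2_mid in the frame of chest between -0.125 and 0.125 m and z of jar2_mid in the frame of chest between 0.02 and 0.05 m and x of jar3_mid in the frame of chest between -0.085 and 0.085 m and y of jar3_mid in the frame of chest between -0.125 and 0.125 m and z of jar3_mid in the frame of chest between 0.02 and 0.05 m and contact force between the fingers and anything else below 0.5 N), for 0.2 s.
3. the stay is broken and the lid is fully shut (value of joint lid below 0.04 rad and value of joint stay_knee below 0.4 rad), for 0.2 s.
At the end, for the whole second after the job is handed in: lid within 0.04 rad of shut with the stay folded; every jar that is present stands inside the chest, within 0.3 rad of upright; the setting arm is at rest within 0.08 rad of the tab's direction (all of step 3 and x of jar0_mid in the frame of chest between -0.085 and 0.085 m and y of jar0_mid in the frame of chest between -0.125 and 0.125 m and z of jar0_mid in the frame of chest between 0.02 and 0.05 m and angle between each of jar0_mid, jar1_mid, jar2_mid, jar3_mid's own z axis and vertical below 0.3 rad and x of jar1_mid in the frame of chest between -0.085 and 0.085 m and y of jar1_mid in the frame of chest between -0.125 and 0.125 m and z of jar1_mid in the frame of chest between 0.02 and 0.05 m and x of jar2_mid in the frame of chest between -0.085 and 0.085 m and y of jar2_mid in the frame of chest between -0.125 and 0.125 m and z of jar2_mid in the frame of chest between 0.02 and 0.05 m and x of jar3_mid in the frame of chest between -0.085 and 0.085 m and y of jar3_mid in the frame of chest between -0.125 and 0.125 m and z of jar3_mid in the frame of chest between 0.02 and 0.05 m and angle between the x axis of dial_knob and the x axis of tab, either way round below 0.08 rad and velocity of joint set_arm between -0.02 and 0.02 rad/s); the robot touches nothing.
It fails at once if another thing on the bench is pushed more than 80 mm or knocked over (distance of any of ramekin, tin, bowl from where it was at the start of the episode above 0.08 m or angle between any of ramekin, tin, bowl's own z axis and vertical above 0.6 rad).
Of jar0, jar1, jar2, jar3 only 2 to 4 are there at a start; the rules pass over those that are not, and their reading is None.
At some moment in a run one of jar0, jar1, jar2, jar3 may be knocked a few centimetres aside while the robot is not near it.
Once in a run the grip may slacken for a moment while it holds something.
It also fails if it takes over 210 s, if anything falls off the work surface, if the arm or the gripper's body presses on something with over 40 N, if the wrist force passes 120 N, or if a joint passes its speed limit or range.

## Working session

There is one attempt and no reset: what is moved stays moved. The work goes in short steps, Python scripts to look and compute and a shell command to move; the robot and the scene stay as the last step left them, time stands still between calls to the robot, and variables do not carry over. Pictures are saved under pics/ and viewed, at most 14 in all, crops included, and the job is handed in when it is done.

```bash
ls; mkdir -p pics
cat > h.py <<'E'
import numpy as np,cv2
from plant import get_obs,capture,finger_overhang
from scipy.spatial.transform import Rotation as R
def snap(n,f):
    c=capture(n); cv2.imwrite(f'pics/{f}.png',c['image'][:,:,::-1]); np.savez(f'pics/{f}.npz',mtx=c['mtx'],pose=c['pose'],image=c['image'],**({'dist':c['dist']} if 'dist' in c else {})); return c
def load(f): return np.load(f'pics/{f}.npz')
def ray(c,u,v):
    d=np.linalg.inv(c['mtx'])@[u,v,1.]; d=np.array([d[0],-d[1],-d[2]]); P=c['pose']; return P[:3,3],P[:3,:3]@d
def onz(c,u,v,z):
    o,d=ray(c,u,v); return o+d*(z-o[2])/d[2]
def proj(c,p):
    P=np.linalg.inv(c['pose']); q=P[:3,:3]@np.asarray(p,float)+P[:3,3]; q=c['mtx']@[q[0],-q[1],-q[2]]; return q[:2]/q[2]
def tri(c1,p1,c2,p2):
    o1,d1=ray(c1,*p1);o2,d2=ray(c2,*p2)
    A=np.c_[d1,-d2]; s=np.linalg.lstsq(A,o2-o1,rcond=None)[0]; a=o1+d1*s[0];b=o2+d2*s[1]; return (a+b)/2,np.linalg.norm(a-b)
def st():
    o=get_obs(); print({k:np.round(v,3).tolist() for k,v in o.items()})
E
python3 - <<'E'
from h import *
st(); print(finger_overhang if not callable(finger_overhang) else finger_overhang())
for n in('top','side'):
    c=snap(n,n+'0'); print(c.keys(),c['mtx'],c['pose'].round(3))
E
```

```text
pics
{'time': 0.0, 'joint_positions': [1.058, 0.343, 1.525, -0.0, 1.275, -0.146], 'dq': [0.001, -0.001, 0.001, 0.001, 0.002, 0.0], 'tau': [-0.003, -43.125, -24.422, 0.071, 0.056, -0.0], 'tool_pos': [188.062, 489.735, 237.047], 'tcp_rot': [-3.14, -0.0, 2.775], 'contact_force': [0.324, -0.026, 0.196], 'moment': [0.015, 0.045, -0.033], 'finger_force': 0.0, 'grip_width': 91.673}
11.0
dict_keys(['image', 'mtx', 'pose']) [[580.26940849   0.         324.35498047]
 [  0.         580.26940849 238.90577722]
 [  0.           0.           1.        ]] [[ 2.000000e-02  9.830000e-01 -1.810000e-01  1.576970e+02]
 [-1.000000e+00  2.000000e-02  2.000000e-03 -1.696370e+02]
 [ 5.000000e-03  1.810000e-01  9.830000e-01  1.831689e+03]
 [ 0.000000e+00  0.000000e+00  0.000000e+00  1.000000e+00]]
dict_keys(['image', 'mtx', 'pose']) [[525.64253277   0.         317.52125744]
 [  0.         525.64253277 236.31344165]
 [  0.           0.           1.        ]] [[ 9.980000e-01  3.400000e-02 -5.100000e-02  3.909770e+02]
 [-6.100000e-02  6.420000e-01 -7.640000e-01 -1.412070e+03]
 [ 7.000000e-03  7.660000e-01  6.430000e-01  1.174892e+03]
 [ 0.000000e+00  0.000000e+00  0.000000e+00  1.000000e+00]]
```

View pics/top0.png

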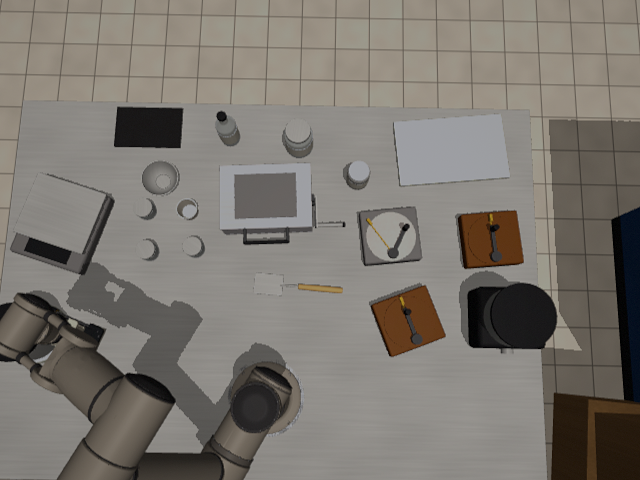

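View pics/side0.png

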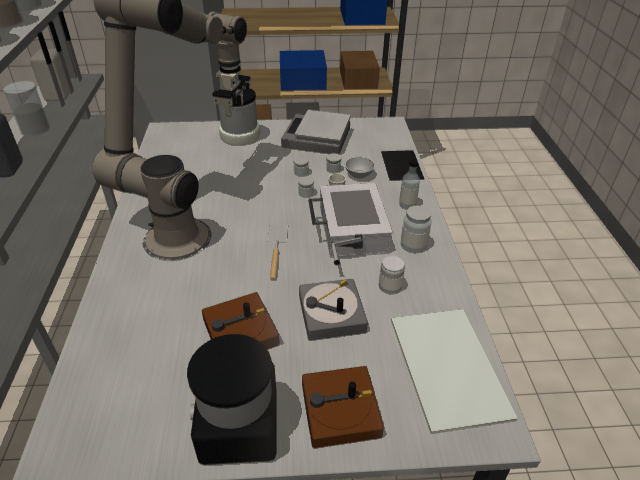

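Run:
```python
from h import *
a=load('top0')['image'][:,:,::-1];b=load('side0')['image'][:,:,::-1]
A=cv2.resize(a[100:290,110:450],(800,447),interpolation=cv2.INTER_CUBIC)
cv2.imwrite('pics/a.png',A)
B=cv2.resize(b[140:350,260:470],(600,600),interpolation=cv2.INTER_CUBIC)
cv2.imwrite('pics/b.png',B)
```

```text
(no output)
```

View pics/a.png

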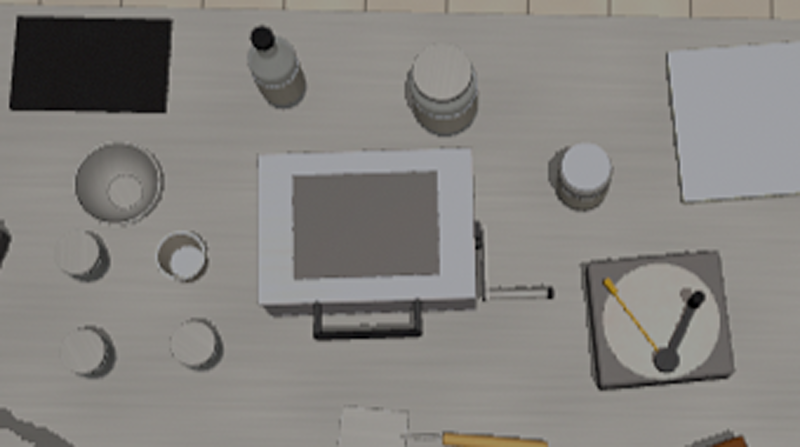

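View pics/b.png

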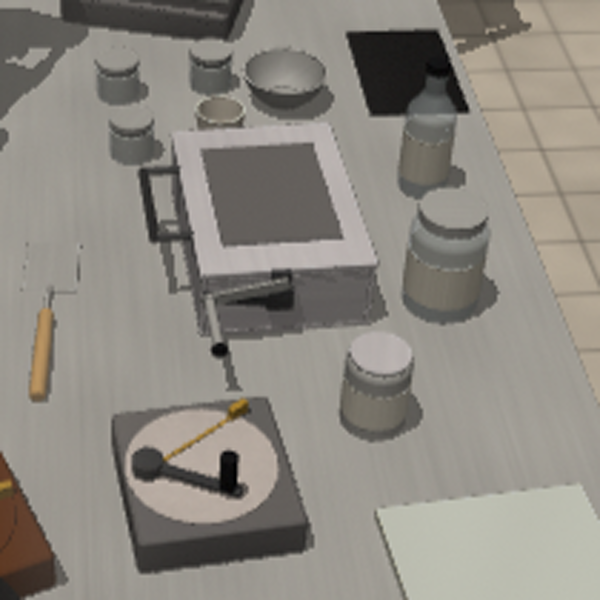

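Run:
```python
from h import *
t=load('top0');s=load('side0')
A=lambda u,v:(110+u*.425,100+v*.425)
B=lambda u,v:(260+u*.35,140+v*.35)
for n,a,b,z in [('ja',(76,254),(210,52),60),('jb',(83,351),(118,61),60),('jc',(194,343),(132,121),60),('ram',(182,255),(220,108),50),('bowl',(119,180),(285,74),50),('tin',(585,168),(380,353),100),
 ('bottle',(263,39),(437,66),None),('lidFL',(258,302),(173,136),92),('lidBL',(258,155),(330,123),92),('lidBR',(470,150),(375,265),92),('lidFR',(474,303),(202,278),92),('barL',(317,333),(143,170),91),('barR',(421,333),(152,240),91),
 ('pinEnd',(549,293),(219,350),None),('knee',(484,293),(210,298),None),('pivot',(666,358),(147,459),65),('knobtop',(698,299),(229,456),None),('tab',(610,286),(238,407),None)]:
    p,e=tri(t,A(*a),s,B(*b)); print(n,p.round(0),round(e,1), onz(t,*A(*a),z).round(0) if z else '')
```

```text
ja [573. 401.  56.] 2.1 [571. 399.  60.]
jb [442. 381.  57.] 2.9 [441. 380.  60.]
jc [456. 237.  54.] 1.8 [454. 235.  60.]
ram [575. 259.  56.] 2.0 [575. 261.  50.]
bowl [676. 353.  47.] 2.9 [677. 352.  50.]
tin [ 693. -275.  100.] 2.8 [ 692. -275.  100.]
bottle [828. 142. 187.] 1.5 
lidFL [505. 148.  90.] 0.1 [504. 148.  92.]
lidBL [704. 158.  96.] 3.7 [703. 158.  92.]
lidBR [ 716. -122.   93.] 0.5 [ 716. -122.   92.]
lidFR [ 514. -132.   90.] 9.7 [ 509. -132.   92.]
barL [464.  69.  96.] 1.3 [465.  70.  91.]
barR [467. -65.  94.] 0.9 [468. -65.  91.]
pinEnd [ 529. -230.   72.] 1.5 
knee [ 527. -145.   72.] 0.8 
pivot [ 445. -385.   71.] 0.9 [ 446. -385.   65.]
knobtop [ 519. -421.  109.] 4.8 
tab [ 542. -311.   65.] 1.8
```

```bash
cat >> h.py <<'E'
def go(x,y,z,yaw=None,n=10,frm=None):
    o=get_obs(); p=np.array(o['tool_pos']) if frm is None else np.array(frm,float); r=R.from_euler('xyz',o['tcp_rot'])
    if yaw is not None:
        t=R.from_euler('xyz',[np.pi,0,yaw]); rv=(r.inv()*t).as_rotvec(); print('turn',(rv/1.5).round(4),'per10',(rv/15).round(4)); r=t
    d=r.inv().apply(np.array([x,y,z])-p)/800; print('shift',d.round(4),'per%d'%n,(d/n).round(4),'mm',round(np.linalg.norm(d)*800))
E
python3 -m inch '[0,0,0.0773,0,0,0,0.35,0,0,0.0773,0,0,0,0.35,0,0,0.0773,0,0,0,0.35,0,0,0.0773,0,0,0,0.35,0,0,0.0773,0,0,0,0.35,0,0,0.0773,0,0,0,0.35,0,0,0.0773,0,0,0,0.35,0,0,0.0773,0,0,0,0.35,0,0,0.0773,0,0,0,0.35,0,0,0.0773,0,0,0,0.35]'
python3 -c "
from h import *
go(465,4,150,1.616,15)"
```

```text
time: 0.93
tool_pos: [188.1, 489.9, 237.3]
tcp_rot: [-3.141, 0.001, 1.61]
contact_force: [-0.5, 0.1, -0.1]
grip_width: 31.6
finger_force: 0.0
turn [-0.0003  0.0005 -0.0043] per10 [-0.      0.     -0.0004]
shift [-0.6224  0.3183  0.1092] per15 [-0.0415  0.0212  0.0073] mm 566
```

```bash
python3 -m inch '[0,0,0,-0.0415,0.0212,0,0.35,0,0,0,-0.0415,0.0212,0,0.35,0,0,0,-0.0415,0.0212,0,0.35,0,0,0,-0.0415,0.0212,0,0.35,0,0,0,-0.0415,0.0212,0,0.35,0,0,0,-0.0415,0.0212,0,0.35,0,0,0,-0.0415,0.0212,0,0.35,0,0,0,-0.0415,0.0212,0,0.35]'
python3 -m inch '[0,0,0,-0.0415,0.0212,0,0.35,0,0,0,-0.0415,0.0212,0.018,0.35,0,0,0,-0.0415,0.0212,0.018,0.35,0,0,0,-0.0415,0.0212,0.018,0.35,0,0,0,-0.0415,0.0212,0.018,0.35,0,0,0,-0.0415,0.0212,0.018,0.35,0,0,0,-0.0415,0.0212,0.018,0.35,0,0,0,0,0,0,0.35]'
python3 -c "
from h import *
snap('wrist','w1');snap('top','t1');go(465,4,83)"
```

```text
time: 1.6
tool_pos: [335.9, 229.1, 237.6]
tcp_rot: [-3.141, 0.0, 1.616]
contact_force: [0.8, 0.4, 0.6]
grip_width: 29.5
finger_force: 0.0
time: 2.27
tool_pos: [466.2, -1.0, 148.7]
tcp_rot: [-3.14, 0.001, 1.611]
contact_force: [-0.1, -0.4, 0.5]
grip_width: 30.1
finger_force: 0.0
shift [0.0013 0.0012 0.0841] per10 [0.0001 0.0001 0.0084] mm 67
```

View pics/w1.png

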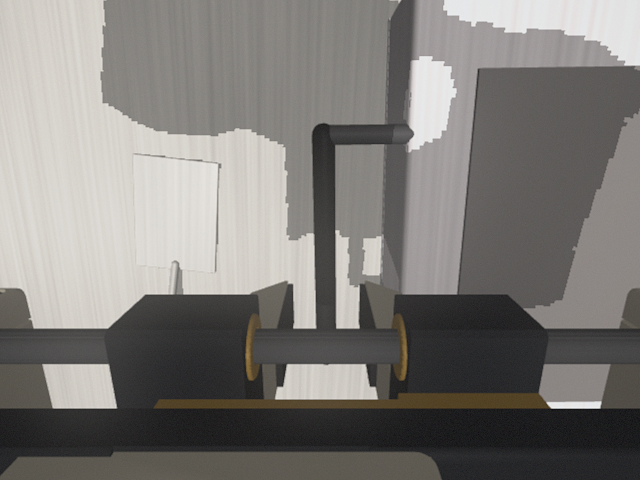

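```bash
python3 -m inch '[0,0,0,0.0003,0.0003,0.021,0.35,0,0,0,0.0003,0.0003,0.021,0.35,0,0,0,0.0003,0.0003,0.021,0.35,0,0,0,0.0004,0.0003,0.021,0.35,0,0,0,0,0,0,1,0,0,0,0,0,0,1,0,0,0,0,0,0,1,0,0,0,0,0,0,1,0,0,0,0,0,0,1]'
python3 -c "
from h import *
f=.0245+np.arange(0,1.375,.137/2)
print(np.c_[245*(-np.diff(np.cos(f)))/800,-245*np.diff(np.sin(f))/800].round(4).tolist())"
```

```text
time: 3.12
tool_pos: [465.2, 5.5, 85.1]
tcp_rot: [3.141, -0.0, 1.616]
contact_force: [-3.7, 3.2, 5.4]
grip_width: 10.6
finger_force: 30.0
[[0.0012, -0.0209], [0.0027, -0.0208], [0.0041, -0.0206], [0.0055, -0.0202], [0.0069, -0.0198], [0.0082, -0.0193], [0.0095, -0.0187], [0.0108, -0.018], [0.012, -0.0172], [0.0131, -0.0164], [0.0142, -0.0154], [0.0152, -0.0144], [0.0162, -0.0134], [0.0171, -0.0122], [0.0178, -0.011], [0.0186, -0.0098], [0.0192, -0.0085], [0.0197, -0.0071], [0.0202, -0.0058], [0.0205, -0.0044]]
```

```bash
python3 -m inch '[0,0,0,0,0.0006,-0.0105,1,0,0,0,0,0.0006,-0.0105,1,0,0,0,0,0.0013,-0.0104,1,0,0,0,0,0.0014,-0.0104,1,0,0,0,0,0.002,-0.0103,1,0,0,0,0,0.0021,-0.0103,1,0,0,0,0,0.0027,-0.0101,1,0,0,0,0,0.0028,-0.0101,1]'
```

```text
time: 3.78
tool_pos: [475.4, 5.9, 150.9]
tcp_rot: [-3.14, -0.001, 1.615]
contact_force: [-2.1, 4.6, -4.5]
grip_width: 11.1
finger_force: 30.0
```

```bash
python3 -m inch '[0,0,0,0,0.0069,-0.0198,1,0,0,0,0,0.0082,-0.0193,1,0,0,0,0,0.0095,-0.0187,1,0,0,0,0,0.0108,-0.018,1,0,0,0,0,0.012,-0.0172,1,0,0,0,0,0.0131,-0.0164,1,0,0,0,0,0.0142,-0.0154,1,0,0,0,0,0.0152,-0.0144,1]'
python3 -m inch '[0,0,0,0,0.0162,-0.0134,1,0,0,0,0,0.0171,-0.0122,1,0,0,0,0,0.0178,-0.011,1,0,0,0,0,0.0186,-0.0098,1,0,0,0,0,0.0192,-0.0085,1]'
```

```text
time: 4.45
tool_pos: [544.4, 9.5, 263.9]
tcp_rot: [-3.134, -0.002, 1.616]
contact_force: [-18.4, 5.1, 11.6]
grip_width: 11.2
finger_force: 30.0
time: 4.87
tool_pos: [618.3, 12.6, 310.1]
tcp_rot: [3.14, -0.0, 1.616]
contact_force: [-5.7, 5.3, 5.3]
grip_width: 10.9
finger_force: 30.0
```

```bash
python3 -m inch '[0,0,0,0,0.0197,-0.0071,1,0,0,0,0,0.0202,-0.0058,1,0,0,0,0,0.0205,-0.0044,1,0,0,0,0,0,0,1,0,0,0,0,0,0,1]'
python3 -c "
from h import *
p=np.array(get_obs()['tool_pos'])+[0,0,8];print(np.arctan2(p[2]-86,(708-p[0]))-.0245); snap('side','s2');snap('top','t2')"
```

```text
time: 5.28
tool_pos: [669.0, 14.9, 323.2]
tcp_rot: [3.134, -0.001, 1.616]
contact_force: [0.3, 4.2, 7.8]
grip_width: 10.6
finger_force: 30.0
1.388384981634752
```

View pics/s2.png

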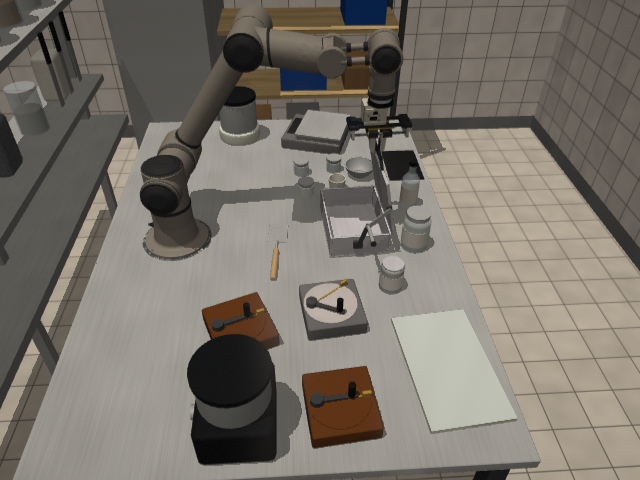

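```bash
python3 -m inch '[0,0,0,0,0,0,0.35,0,0,0,0,0,0,0.35,0,0,0,0,0,0,0.3,0,0,0,0,0,-0.03,0.3,0,0,0,0,0,-0.03,0.3,0,0,0,0,0,-0.03,0.3]'
python3 -c "
from h import *
c=snap('side','s3');t=snap('top','t3')
print(proj(c,(636.5,-225,135)),proj(t,(636.5,-225,135)))
for n,a,x,y in(('s3',c,300,180),('t3',t,250,110)): cv2.imwrite('pics/z%s.png'%n,cv2.resize(a['image'][y:y+90,x:x+120,::-1],None,fx=6,fy=6,interpolation=2))
I=np.hstack([cv2.imread('pics/zs3.png')[:,:],cv2.imread('pics/zt3.png')]); cv2.imwrite('pics/z3.png',cv2.resize(I,(800,300),interpolation=3))
go(638,-205,395)"
```

```text
time: 5.88
tool_pos: [667.1, 13.4, 392.1]
tcp_rot: [-3.141, 0.0, 1.614]
contact_force: [0.2, -0.7, 0.7]
grip_width: 32.5
finger_force: 0.0
[372.23442114 244.64431492] [342.81602615 185.25415855]
shift [-0.271  -0.0497  0.0016] per10 [-0.0271 -0.005   0.0002] mm 220
```

View pics/z3.png

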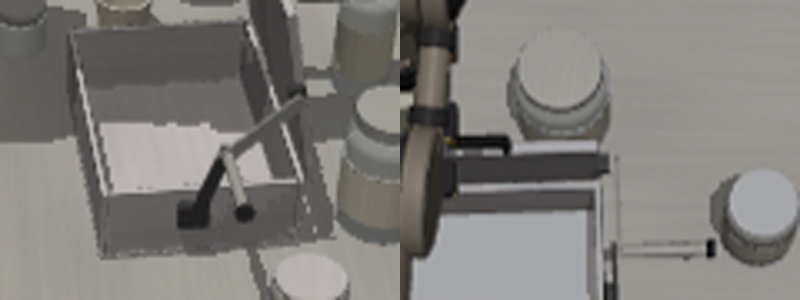

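```bash
python3 -c "
from h import *
go(596,-201,392,n=7)"
python3 -m inch '[0,0,0,-0.037,-0.0144,0,1,0,0,0,-0.037,-0.0144,0,1,0,0,0,-0.037,-0.0144,0,1,0,0,0,-0.037,-0.0144,0,1,0,0,0,-0.037,-0.0144,0,1,0,0,0,-0.037,-0.0144,0,1,0,0,0,-0.037,-0.0144,0,1,0,0,0,0,0,0,1]'
python3 -c "
from h import *
go(596,-201,113,n=8)"
```

```text
shift [-0.2637 -0.1019  0.0049] per7 [-0.0377 -0.0146  0.0007] mm 226
time: 6.65
tool_pos: [593.9, -202.4, 390.3]
tcp_rot: [-3.139, 0.002, 1.609]
contact_force: [0.1, -0.4, -0.1]
grip_width: 0.3
finger_force: 0.0
shift [0.0024 0.0035 0.3467] per8 [0.0003 0.0004 0.0433] mm 277
```

```bash
python3 -m inch '[0,0,0,0,0,0.0433,1,0,0,0,0,0,0.0433,1,0,0,0,0,0,0.0433,1,0,0,0,0,0,0.0433,1,0,0,0,0,0,0.0433,1,0,0,0,0,0,0.0433,1,0,0,0,0,0,0.0433,1,0,0,0,0,0,0.0433,1,0,0,0,0,0,0,1]'
python3 -m inch '[0,0,0,0,0.007,0,1,0,0,0,0,0.007,0,1,0,0,0,0,0.007,0,1,0,0,0,0,0.007,0,1,0,0,0,0,0.007,0,1,0,0,0,0,0.007,0,1,0,0,0,0,0,0,1]'
python3 -m inch '[0,0,0,0,0.005,0,1,0,0,0,0,0.005,0,1,0,0,0,0,0,0,1]'
```

```text
time: 7.4
tool_pos: [591.8, -194.6, 106.4]
tcp_rot: [-3.129, -0.006, 1.615]
contact_force: [-1.5, -0.6, -1.0]
grip_width: 1.1
finger_force: 0.0
time: 7.98
tool_pos: [631.3, -195.0, 114.8]
tcp_rot: [3.139, 0.001, 1.616]
contact_force: [-0.7, -0.8, 0.3]
grip_width: 0.3
finger_force: 0.0
time: 8.23
tool_pos: [638.6, -194.7, 114.4]
tcp_rot: [3.14, 0.0, 1.615]
contact_force: [0.2, -0.2, -0.3]
grip_width: 0.2
finger_force: 0.0
```

```bash
python3 -c "
from h import *
c=snap('side','s4')
a=c['image'][185:275,320:440,::-1]; cv2.imwrite('pics/z4.png',cv2.resize(a,None,fx=5,fy=5,interpolation=2))"
```

```text
(no output)
```

View pics/z4.png

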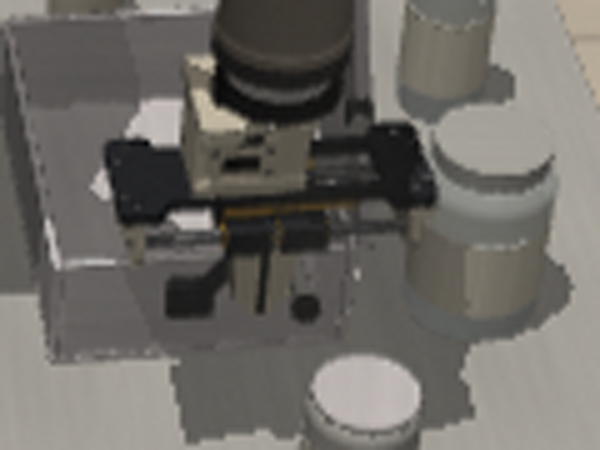

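```bash
python3 -c "
from h import *
c=load('s4');print(proj(c,(663.8,-224,120)),proj(c,(655,-224,126)))"
python3 -m inch '[0,0,0,0,0.005,0,1,0,0,0,0,0.005,0,1,0,0,0,0,0,0,1]'
python3 -m inch '[0,0,0,0,0.004,0,1,0,0,0,0,0.004,0,1,0,0,0,0,0,0,1]'
```

```text
[380.72752817 247.83855684] [378.01876234 246.45543448]
time: 8.53
tool_pos: [642.9, -194.5, 114.0]
tcp_rot: [-3.134, -0.001, 1.615]
contact_force: [-13.1, -0.3, 5.2]
grip_width: 0.2
finger_force: 6.8
time: 8.78
tool_pos: [643.6, -194.4, 113.9]
tcp_rot: [-3.12, -0.003, 1.615]
contact_force: [-36.7, -0.3, 17.6]
grip_width: 0.3
finger_force: 18.8
```

```bash
python3 -m inch '[0,0,0,0,-0.04,0,1,0,0,0,0,-0.03,-0.02,0,0,0,0,0,-0.03,-0.04,-1,0,0,0,0,-0.03,-0.04,-1,0,0,0,0,-0.03,-0.02,-1,0,0,0,0,0,0,-1]'
python3 -c "
from h import *
t=snap('top','t5');s=snap('side','s5')
print(proj(s,(663.8,-224,120)),proj(t,(663.8,-224,120)))
a=cv2.resize(t['image'][150:270,120:360,::-1],(800,400),interpolation=2)
b=cv2.resize(s['image'][130:270,290:430,::-1],(400,400),interpolation=2)
cv2.imwrite('pics/z5.png',cv2.resize(np.hstack([a,b]),(800,267)))
cv2.imwrite('pics/z5.png',np.vstack([a,np.pad(b,((0,0),(0,400),(0,0)))])[:600]);go(456,237,150)"
```

```text
time: 9.28
tool_pos: [523.1, -200.8, 215.2]
tcp_rot: [3.136, 0.004, 1.614]
contact_force: [1.4, -0.3, 0.5]
grip_width: 29.2
finger_force: 0.0
[380.72752817 247.83855684] [342.43340917 177.95664088]
shift [ 0.5498 -0.0621  0.0759] per10 [ 0.055  -0.0062  0.0076] mm 447
```

View pics/z5.png

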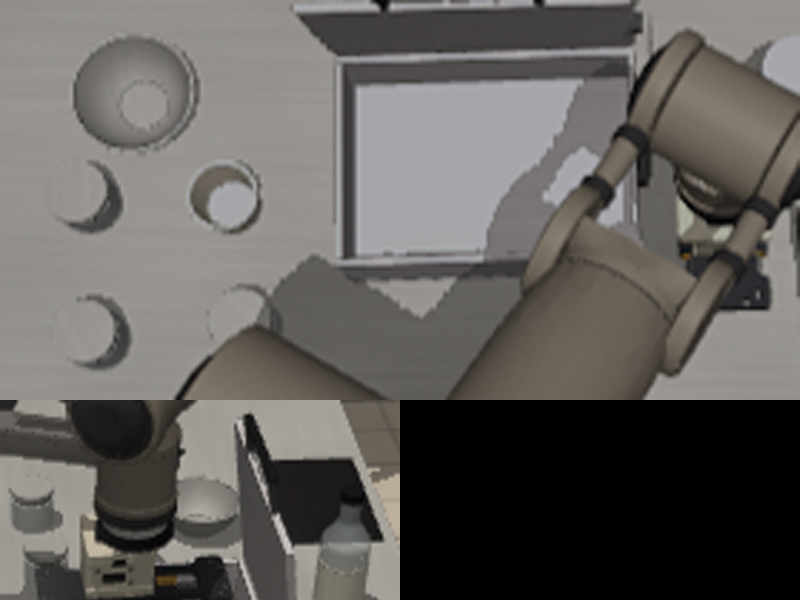

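```bash
cat >> h.py <<'E'
J0={'a':(571,399),'b':(441,380),'c':(454,235),'ram':(575,261),'bowl':(677,352)}
def drift(f,names='abc',cam='top'):
    t0=load(cam+'0');t=load(f)
    for n in names:
        z=60 if len(n)==1 else 50
        u,v=np.round(proj(t0,(*J0[n],z))).astype(int); k=15
        T=t0['image'][v-k:v+k,u-k:u+k]; w=k+22; S=t['image'][v-w:v+w,u-w:u+w]
        r=cv2.matchTemplate(S,T,cv2.TM_CCOEFF_NORMED); _,m,_,l=cv2.minMaxLoc(r)
        print(n,'score',round(m,2),'dpx',l[0]-22,l[1]-22, onz(t,u+l[0]-22,v+l[1]-22,z).round(0))
E
python3 -c "
from h import *
drift('t5');drift('s5',cam='side')
s=load('s5')['image'];m=(s[225:265,360:400].max(2)<45).astype(np.uint8)
n,l,st_,c=cv2.connectedComponentsWithStats(m);print([(st_[i,4],(c[i]+[360,225]).round(1)) for i in range(1,n) if st_[i,4]>5])"
python3 -m inch '[0,0,0,0.0458,-0.0052,0,-1,0,0,0,0.0458,-0.0052,0,-1,0,0,0,0.0458,-0.0052,0,-1,0,0,0,0.0458,-0.0052,0,-1,0,0,0,0.0458,-0.0052,0,-1,0,0,0,0.0458,-0.0052,0,-1]'
python3 -m inch '[0,0,0,0.0458,-0.0052,0,-1,0,0,0,0.0458,-0.0052,0,-1,0,0,0,0.0458,-0.0052,0.015,-1,0,0,0,0.0458,-0.0052,0.015,-1,0,0,0,0.0458,-0.0052,0.015,-1,0,0,0,0.0458,-0.0052,0.03,-1,0,0,0,0,0,0,-1]'
python3 -c "
from h import *
c=snap('wrist','w6'); print(c['pose'].round(2)); print([proj(c,(454,235,60)).round(0)]); snap('side','s6');drift('s6','c','side');go(455,236,40)
s=load('s6')['image'];m=(s[225:265,360:400].max(2)<45).astype(np.uint8)
n,l,st_,c=cv2.connectedComponentsWithStats(m);print([(st_[i,4],(c[i]+[360,225]).round(1)) for i in range(1,n) if st_[i,4]>5])"
```

```text
a score 1.0 dpx 0 0 [571. 400.  60.]
b score 1.0 dpx 0 0 [441. 381.  60.]
c score 0.49 dpx -1 -1 [457. 240.  60.]
a score 0.6 dpx -3 -2 [561. 412.  60.]
b score 0.96 dpx 0 0 [443. 380.  60.]
c score 0.81 dpx 0 0 [452. 238.  60.]
[(np.int32(73), array([366.1, 238. ])), (np.int32(19), array([381.9, 246.8]))]
time: 9.88
tool_pos: [489.5, 20.8, 208.9]
tcp_rot: [-3.14, -0.001, 1.615]
contact_force: [0.8, -0.2, 0.5]
grip_width: 77.2
finger_force: 0.0
time: 10.47
tool_pos: [451.9, 240.4, 146.6]
tcp_rot: [-3.134, -0.0, 1.62]
contact_force: [-1.4, -0.5, -1.4]
grip_width: 91.5
finger_force: 0.0
[[ 1.0000e+00 -5.0000e-02 -1.0000e-02  4.4821e+02]
 [ 5.0000e-02  9.6000e-01  2.8000e-01  3.1529e+02]
 [-1.0000e-02 -2.8000e-01  9.6000e-01  2.9275e+02]
 [ 0.0000e+00  0.0000e+00  0.0000e+00  1.0000e+00]]
[array([332., 260.])]
c score 0.54 dpx 0 0 [452. 238.  60.]
shift [-0.0008  0.0014  0.1367] per10 [-0.0001  0.0001  0.0137] mm 109
[(np.int32(61), array([365.8, 238.5])), (np.int32(19), array([382. , 246.8]))]
```

View pics/w6.png

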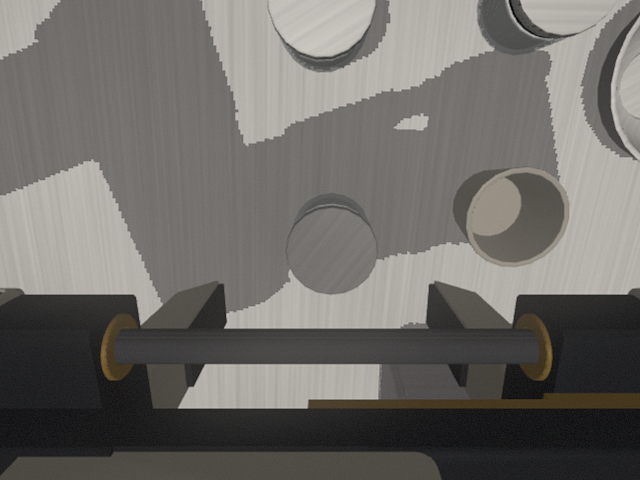

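```bash
python3 -c "
from h import *
print(onz(load('w6'),332,249,60))"
python3 -m inch '[0,0,0,-0.0005,0.003,0.025,-1,0,0,0,-0.001,0.002,0.03,-1,0,0,0,0,0,0.03,-1,0,0,0,0,0,0.03,-1,0,0,0,0,0,0.019,-1,0,0,0,0,0,0,-1]'
python3 -m inch '[0,0,0,0,0,0,1,0,0,0,0,0,0,1,0,0,0,0,0,0,1,0,0,0,0,0,0,1,0,0,0,0,0,0,1,0,0,0,0,0,0,1]'
```

```text
[453.67671772 242.40544906  60.        ]
time: 11.07
tool_pos: [458.2, 232.6, 41.5]
tcp_rot: [-3.137, 0.002, 1.613]
contact_force: [-0.9, 0.5, 1.6]
grip_width: 91.6
finger_force: 0.0
time: 11.57
tool_pos: [458.3, 234.2, 44.9]
tcp_rot: [-3.14, 0.0, 1.615]
contact_force: [-4.9, -2.3, 7.1]
grip_width: 59.6
finger_force: 30.0
```

```bash
python3 -m inch '[0,0,0,0,0,-0.02,1,0,0,0,0,0,-0.04,1,0,0,0,0,0,-0.04,1,0,0,0,0,0,-0.04,1,0,0,0,0,0,-0.04,1,0,0,0,0,0,0,1]'
python3 -c "
from h import *
go(591,-54-3,190,1.616,10)"
```

```text
time: 12.07
tool_pos: [462.2, 235.4, 194.5]
tcp_rot: [3.13, -0.003, 1.616]
contact_force: [0.7, 0.5, -3.8]
grip_width: 59.7
finger_force: 30.0
turn [ 0.0078 -0.0022 -0.0003] per10 [ 0.0008 -0.0002 -0.    ]
shift [-0.3724  0.1443  0.0056] per10 [-0.0372  0.0144  0.0006] mm 320
```

```bash
python3 -m inch '[0,0,0,-0.0372,0.0144,0,1,0,0,0,-0.0372,0.0144,0,1,0,0,0,-0.0372,0.0144,0,1,0,0,0,-0.0372,0.0144,0,1,0,0,0,-0.0372,0.0144,0,1,0,0,0,-0.0372,0.0144,0,1,0,0,0,-0.0372,0.0144,0,1,0,0,0,-0.0372,0.0144,0,1,0,0,0,-0.0372,0.0144,0,1,0,0,0,-0.0372,0.0144,0,1]'
python3 -m inch '[0,0,0,0,0,0,1,0,0,0,0,0,0.04,1,0,0,0,0,0,0.04,1,0,0,0,0,0,0.04,1,0,0,0,0,0,0.03,1,0,0,0,0,0,0.012,1,0,0,0,0,0,0,1,0,0,0,0,0,0,1]'
python3 -c "
from h import *
go(591,-57,52)"
```

```text
time: 12.9
tool_pos: [587.5, -59.4, 186.9]
tcp_rot: [-3.14, -0.0, 1.615]
contact_force: [0.2, 0.4, -3.3]
grip_width: 59.5
finger_force: 30.0
time: 13.57
tool_pos: [587.7, -57.8, 58.7]
tcp_rot: [3.142, -0.0, 1.615]
contact_force: [0.7, -0.1, -3.4]
grip_width: 59.1
finger_force: 30.0
shift [0.0008 0.0042 0.0084] per10 [0.0001 0.0004 0.0008] mm 8
```

```bash
python3 -m inch '[0,0,0,0,0,0.004,1,0,0,0,0,0,0.004,1,0,0,0,0,0,0.002,1,0,0,0,0,0,0,1]'
python3 -m inch '[0,0,0,0,0,0,-0.5,0,0,0,0,0,0,-0.65,0,0,0,0,0,0,-0.65,0,0,0,0,0,-0.03,-0.65,0,0,0,0,0,-0.05,-0.65,0,0,0,0,0,-0.05,-0.65,0,0,0,0,0,-0.04,-0.65]'
python3 -c "
from h import *
c=snap('wrist','w7'); go(441,381-60,190)"
```

```text
time: 13.9
tool_pos: [587.5, -57.9, 51.1]
tcp_rot: [3.141, 0.0, 1.615]
contact_force: [0.4, 0.2, -4.0]
grip_width: 59.7
finger_force: 30.0
time: 14.48
tool_pos: [588.0, -58.0, 190.0]
tcp_rot: [3.139, 0.001, 1.615]
contact_force: [1.9, 0.7, 0.5]
grip_width: 75.6
finger_force: 0.0
shift [ 0.4824 -0.166   0.0044] per10 [ 0.0482 -0.0166  0.0004] mm 408
```

```bash
python3 -c "
from h import *
snap('top','t8');drift('t8','ab');snap('side','s8');drift('s8','ab','side')"
python3 -m inch '[0,0,0,0.0464,-0.0133,0,-1,0,0,0,0.0464,-0.0133,0,-1,0,0,0,0.0464,-0.0133,0,-1,0,0,0,0.0464,-0.0133,0,-1,0,0,0,0.0464,-0.0133,0,-1,0,0,0,0.0464,-0.0133,0,-1]'
python3 -m inch '[0,0,0,0.0464,-0.0133,0,-1,0,0,0,0.0464,-0.0133,0,-1,0,0,0,0.0464,-0.0133,0,-1,0,0,0,0.0464,-0.0133,0.015,-1,0,0,0,0.0464,-0.0133,0.015,-1,0,0,0,0.0464,-0.0133,0.015,-1,0,0,0,0,0,0,-1]'
python3 -c "
from h import *
c=snap('wrist','w9'); print(proj(c,(441,381,60)));go(441,382,40,1.616)
g=cv2.cvtColor(c['image'],cv2.COLOR_RGB2GRAY)
h=cv2.HoughCircles(cv2.medianBlur(g,5),cv2.HOUGH_GRADIENT,1.2,60,param1=80,param2=25,minRadius=35,maxRadius=60);print(h)
if h is not None: print([onz(c,u,v,60).round() for u,v,r in h[0]])"
```

```text
a score 1.0 dpx 0 0 [571. 400.  60.]
b score 0.82 dpx 0 0 [441. 381.  60.]
a score 0.64 dpx -6 0 [548. 397.  60.]
b score 0.96 dpx 0 0 [443. 380.  60.]
time: 15.13
tool_pos: [512.2, 163.2, 185.5]
tcp_rot: [-3.14, 0.0, 1.615]
contact_force: [0.4, -0.2, -0.5]
grip_width: 91.8
finger_force: 0.0
time: 15.72
tool_pos: [435.6, 386.1, 146.9]
tcp_rot: [-3.136, 0.001, 1.621]
contact_force: [-1.4, -1.0, -0.9]
grip_width: 91.9
finger_force: 0.0
[336.82889895 259.37317564]
turn [-0.0028  0.0013  0.0029] per10 [-0.0003  0.0001  0.0003]
shift [-0.0023  0.0047  0.1348] per10 [-0.0002  0.0005  0.0135] mm 108
[[[550.2     243.00002  51.32   ]
  [155.40001 353.40002  55.16   ]
  [501.00003 357.       51.32   ]
  [335.40002 256.2      46.88   ]]]
[array([576., 399.,  60.]), array([318., 305.,  60.]), array([560., 315.,  60.]), array([440., 383.,  60.])]
```

```bash
python3 -m inch '[0,0,0,-0.002,0.002,0.025,-1,0,0,0,0,0.002,0.03,-1,0,0,0,0,0,0.03,-1,0,0,0,0,0,0.03,-1,0,0,0,0,0,0.016,-1,0,0,0,0,0,0,-1]'
python3 -m inch '[0,0,0,0,0,0,1,0,0,0,0,0,0,1,0,0,0,0,0,0,1,0,0,0,0,0,0,1,0,0,0,0,0,0,1,0,0,0,0,0,0,1]'
python3 -m inch '[0,0,0,0,0,-0.02,1,0,0,0,0,0,-0.04,1,0,0,0,0,0,-0.04,1,0,0,0,0,0,-0.04,1,0,0,0,0,0,-0.04,1,0,0,0,0,0,0,1]'
python3 -c "
from h import *
go(588,12,190,1.616,11)"
```

```text
time: 16.27
tool_pos: [441.8, 377.5, 42.3]
tcp_rot: [-3.136, 0.004, 1.614]
contact_force: [-0.3, -0.7, -0.2]
grip_width: 92.1
finger_force: 0.0
time: 16.77
tool_pos: [443.1, 380.1, 46.7]
tcp_rot: [-3.142, -0.0, 1.615]
contact_force: [-2.9, -0.9, 5.0]
grip_width: 59.4
finger_force: 30.0
time: 17.27
tool_pos: [445.8, 381.7, 196.6]
tcp_rot: [3.131, -0.006, 1.616]
contact_force: [1.0, 0.7, -3.0]
grip_width: 59.5
finger_force: 30.0
turn [ 0.0068 -0.004  -0.0003] per10 [ 0.0007 -0.0004 -0.    ]
shift [-0.4697  0.1567  0.0083] per11 [-0.0427  0.0142  0.0008] mm 396
```

```bash
python3 -m inch '[0,0,0,-0.0427,0.0142,0,1,0,0,0,-0.0427,0.0142,0,1,0,0,0,-0.0427,0.0142,0,1,0,0,0,-0.0427,0.0142,0,1,0,0,0,-0.0427,0.0142,0,1,0,0,0,-0.0427,0.0142,0,1]'
python3 -m inch '[0,0,0,-0.0427,0.0142,0,1,0,0,0,-0.0427,0.0142,0,1,0,0,0,-0.0427,0.0142,0,1,0,0,0,-0.0427,0.0142,0,1,0,0,0,-0.0427,0.0142,0,1,0,0,0,0,0,0,1,0,0,0,0,0,0,1]'
python3 -m inch '[0,0,0,0,0,0.04,1,0,0,0,0,0,0.04,1,0,0,0,0,0,0.04,1,0,0,0,0,0,0.03,1,0,0,0,0,0,0.018,1,0,0,0,0,0,0,1,0,0,0,0,0,0,1]'
python3 -c "
from h import *
go(588,12,53)"
```

```text
time: 17.77
tool_pos: [520.3, 176.5, 188.9]
tcp_rot: [-3.14, 0.0, 1.616]
contact_force: [0.7, 0.6, -2.8]
grip_width: 59.4
finger_force: 30.0
time: 18.35
tool_pos: [584.8, 8.2, 188.5]
tcp_rot: [-3.14, -0.0, 1.612]
contact_force: [-0.7, 0.9, -4.4]
grip_width: 59.2
finger_force: 30.0
time: 18.93
tool_pos: [583.9, 11.5, 54.5]
tcp_rot: [-3.139, -0.001, 1.617]
contact_force: [-0.2, -0.5, -4.3]
grip_width: 59.2
finger_force: 30.0
shift [0.0004 0.0052 0.0018] per10 [0.     0.0005 0.0002] mm 4
```

```bash
python3 -m inch '[0,0,0,0,0,0.003,1,0,0,0,0,0,0,1,0,0,0,0,0,0,-0.5,0,0,0,0,0,0,-0.65,0,0,0,0,0,0,-0.65,0,0,0,0,0,-0.03,-0.65,0,0,0,0,0,-0.05,-0.65,0,0,0,0,0,-0.05,-0.65,0,0,0,0,0,-0.04,-0.65]'
python3 -c "
from h import *
snap('top','t10');drift('t10','a');go(573,400,190,n=10)"
```

```text
time: 19.68
tool_pos: [585.4, 10.0, 192.5]
tcp_rot: [3.138, 0.0, 1.615]
contact_force: [1.2, -0.2, 0.8]
grip_width: 76.1
finger_force: 0.0
a score 1.0 dpx 0 0 [571. 400.  60.]
shift [0.4882 0.0024 0.0104] per10 [0.0488 0.0002 0.001 ] mm 391
```

```bash
python3 -m inch '[0,0,0,0.0488,0.0002,0,-0.65,0,0,0,0.0488,0.0002,0,-0.65,0,0,0,0.0488,0.0002,0,-0.65,0,0,0,0.0488,0.0002,0,-0.65,0,0,0,0.0488,0.0002,0,-0.65,0,0,0,0.0488,0.0002,0,-1,0,0,0,0.0488,0.0002,0,-1,0,0,0,0.0488,0.0002,0,-1,0,0,0,0.0488,0.0002,0,-1,0,0,0,0.0488,0.0002,0,-1]'
python3 -m inch '[0,0,-0.0709,0,0,0,-1,0,0,-0.0709,0,0,0,-1,0,0,-0.0709,0,0,0,-1,0,0,-0.0709,0,0,0.01,-1,0,0,-0.0709,0,0,0.01,-1,0,0,-0.0709,0,0,0.01,-1,0,0,-0.0709,0,0,0.02,-1,0,0,0,0,0,0,-1]'
python3 -c "
from h import *
c=snap('wrist','w11'); print(proj(c,(573,400,60)));go(573,401,43,2.36)
g=cv2.cvtColor(c['image'],cv2.COLOR_RGB2GRAY)
h=cv2.HoughCircles(cv2.medianBlur(g,5),cv2.HOUGH_GRADIENT,1.2,60,param1=80,param2=25,minRadius=35,maxRadius=60);print(h)
if h is not None: print([onz(c,u,v,60).round() for u,v,r in h[0]])"
```

```text
time: 20.57
tool_pos: [568.8, 402.1, 189.5]
tcp_rot: [3.141, -0.0, 1.615]
contact_force: [0.8, 0.1, 0.2]
grip_width: 91.8
finger_force: 0.0
time: 21.23
tool_pos: [567.9, 399.4, 146.1]
tcp_rot: [-3.137, -0.001, 2.363]
contact_force: [-0.1, -0.3, -0.9]
grip_width: 92.0
finger_force: 0.0
[334.78718432 258.47260912]
turn [-0.002  -0.0007 -0.0016] per10 [-0.0002 -0.0001 -0.0002]
shift [-0.003   0.0052  0.1307] per10 [-0.0003  0.0005  0.0131] mm 105
[[[209.40001  367.80002   40.4     ]
  [376.2      357.        51.32    ]
  [335.40002  233.40001   37.04    ]
  [509.40002  347.40002   41.48    ]
  [148.20001  349.80002   47.120003]]]
[array([569., 280.,  60.]), array([645., 370.,  60.]), array([561., 412.,  60.]), array([704., 441.,  60.]), array([530., 261.,  60.])]
```

```bash
python3 -m inch '[0,0,0,-0.003,0.003,0.025,-1,0,0,0,0,0.002,0.03,-1,0,0,0,0,0,0.03,-1,0,0,0,0,0,0.03,-1,0,0,0,0,0,0.016,-1,0,0,0,0,0,0,-1]'
python3 -m inch '[0,0,0,0,0,0,1,0,0,0,0,0,0,1,0,0,0,0,0,0,1,0,0,0,0,0,0,1,0,0,0,0,0,0,1,0,0,0,0,0,0,1]'
python3 -m inch '[0,0,0,0,0,-0.02,1,0,0,0,0,0,-0.04,1,0,0,0,0,0,-0.04,1,0,0,0,0,0,-0.04,1,0,0,0,0,0,-0.04,1,0,0,0,0,0,0,1]'
python3 -m inch '[0,0,0.0709,0,0,0,1,0,0,0.0709,0,0,0,1,0,0,0.0709,0,0,0,1,0,0,0.0709,0,0,0,1,0,0,0.0709,0,0,0,1,0,0,0.0709,0,0,0,1,0,0,0.0709,0,0,0,1,0,0,0,0,0,0,1]'
python3 -c "
from h import *
go(585,78,190,1.616,8)"
```

```text
time: 21.78
tool_pos: [572.3, 400.6, 41.6]
tcp_rot: [-3.137, -0.001, 2.357]
contact_force: [-0.9, 0.4, -0.8]
grip_width: 91.8
finger_force: 0.0
time: 22.28
tool_pos: [574.2, 401.7, 45.4]
tcp_rot: [3.14, 0.0, 2.36]
contact_force: [0.3, 0.3, 2.8]
grip_width: 59.4
finger_force: 30.0
time: 22.78
tool_pos: [576.0, 402.8, 196.4]
tcp_rot: [3.13, 0.003, 2.36]
contact_force: [1.3, 0.7, -1.2]
grip_width: 59.8
finger_force: 30.0
time: 23.45
tool_pos: [573.2, 401.1, 187.1]
tcp_rot: [-3.14, 0.001, 1.611]
contact_force: [-0.3, -0.3, -3.5]
grip_width: 59.5
finger_force: 30.0
turn [-0.0012  0.0005 -0.003 ] per10 [-0.0001  0.0001 -0.0003]
shift [-0.4042 -0.0035 -0.0037] per8 [-0.0505 -0.0004 -0.0005] mm 323
```

```bash
python3 -m inch '[0,0,0,-0.0449,-0.0004,0,1,0,0,0,-0.0449,-0.0004,0,1,0,0,0,-0.0449,-0.0004,0,1,0,0,0,-0.0449,-0.0004,0,1,0,0,0,-0.0449,-0.0004,0,1,0,0,0,-0.0449,-0.0004,0,1,0,0,0,-0.0449,-0.0004,0,1,0,0,0,-0.0449,-0.0004,0,1,0,0,0,-0.0449,-0.0004,0,1,0,0,0,0,0,0,1]'
python3 -m inch '[0,0,0,0,0,0,1,0,0,0,0,0,0.04,1,0,0,0,0,0,0.04,1,0,0,0,0,0,0.04,1,0,0,0,0,0,0.03,1,0,0,0,0,0,0.016,1,0,0,0,0,0,0,1,0,0,0,0,0,0,1]'
python3 -c "
from h import *
go(585,78,51.5)"
```

```text
time: 24.28
tool_pos: [585.2, 72.0, 187.8]
tcp_rot: [-3.141, 0.003, 1.614]
contact_force: [0.2, 0.7, -2.2]
grip_width: 59.5
finger_force: 30.0
time: 24.95
tool_pos: [584.8, 79.5, 55.0]
tcp_rot: [-3.14, -0.0, 1.618]
contact_force: [0.9, 1.0, -1.9]
grip_width: 59.4
finger_force: 30.0
shift [-0.0018  0.0002  0.0043] per10 [-0.0002  0.      0.0004] mm 4
```

```bash
python3 -m inch '[0,0,0,0,0,0.0045,1,0,0,0,0,0,0,1,0,0,0,0,0,0,-0.5,0,0,0,0,0,0,-0.65,0,0,0,0,0,0,-0.65,0,0,0,0,0,-0.03,-0.65,0,0,0,0,0,-0.05,-0.65,0,0,0,0,0,-0.05,-0.65,0,0,0,0,0,-0.04,-0.65,0,0,0,0,0,0,-0.65]'
python3 -m inch '[0,0,0,-0.043,-0.0153,0,1,0,0,0,-0.043,-0.0153,0,1,0,0,0,-0.043,-0.0153,0,1,0,0,0,-0.043,-0.0153,0,1,0,0,0,-0.043,-0.0153,0,1,0,0,0,-0.043,-0.0153,0,1,0,0,0,-0.043,-0.0153,0,1,0,0,0,-0.043,-0.0153,0,1,0,0,0,0,0,0,1]'
python3 -c "
from h import *
t=snap('top','t12');s=snap('side','s12')
a=cv2.resize(t['image'][150:270,120:360,::-1],(600,300),interpolation=2)
b=cv2.resize(s['image'][140:270,280:440,::-1],(370,300),interpolation=2)
cv2.imwrite('pics/z12.png',np.vstack([a,np.pad(b,((0,0),(0,230),(0,0)))]))
go(608+78+9,-197,300)"
```

```text
time: 25.78
tool_pos: [588.0, 78.3, 195.8]
tcp_rot: [3.129, 0.0, 1.615]
contact_force: [0.1, -1.1, 0.2]
grip_width: 75.8
finger_force: 0.0
time: 26.53
tool_pos: [497.9, -206.7, 188.0]
tcp_rot: [3.141, 0.003, 1.61]
contact_force: [0.7, -0.1, 0.8]
grip_width: 20.7
finger_force: 0.0
shift [-0.0035  0.245  -0.1402] per10 [-0.0004  0.0245 -0.014 ] mm 226
```

View pics/z12.png

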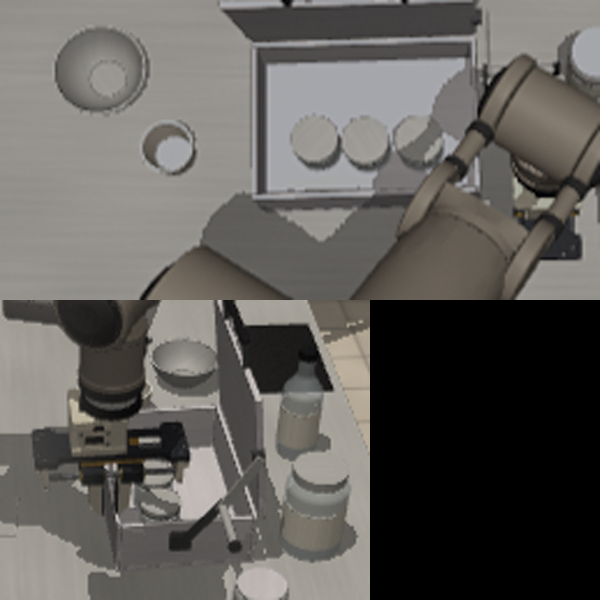

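```bash
python3 -m inch '[0,0,0,0,0.041,0,1,0,0,0,0,0.041,0,1,0,0,0,0,0.041,0,1,0,0,0,0,0.041,0,1,0,0,0,0,0.041,0,1,0,0,0,0,0.041,0,1,0,0,0,0,0,0,1,0,0,0,0,0,0,1]'
python3 -c "
from h import *
go(695,-200,113)"
```

```text
time: 27.3
tool_pos: [697.3, -189.7, 185.7]
tcp_rot: [-3.14, -0.001, 1.618]
contact_force: [0.7, 0.5, -0.7]
grip_width: 0.3
finger_force: 0.0
shift [-0.0128 -0.0033  0.0909] per10 [-0.0013 -0.0003  0.0091] mm 73
```

```bash
python3 -m inch '[0,0,0,-0.004,-0.001,0.03,1,0,0,0,-0.004,-0.001,0.03,1,0,0,0,-0.004,-0.001,0.03,1,0,0,0,0,0,0,1]'
python3 -m inch '[0,0,0,0,-0.01,0,1,0,0,0,0,-0.01,0,1,0,0,0,0,-0.01,0,1,0,0,0,0,-0.01,0,1,0,0,0,0,-0.01,0,1,0,0,0,0,-0.01,0,1]'
python3 -m inch '[0,0,0,0,-0.01,0,1,0,0,0,0,-0.01,0,1,0,0,0,0,-0.01,0,1,0,0,0,0,-0.01,0,1]'
```

```text
time: 27.63
tool_pos: [690.6, -200.5, 110.7]
tcp_rot: [-3.133, -0.004, 1.615]
contact_force: [-1.6, 0.6, -1.1]
grip_width: 0.2
finger_force: 0.0
time: 28.13
tool_pos: [647.7, -203.8, 119.8]
tcp_rot: [3.135, 0.002, 1.616]
contact_force: [3.9, -0.1, 3.8]
grip_width: 0.6
finger_force: 2.1
time: 28.47
tool_pos: [614.9, -205.1, 118.6]
tcp_rot: [3.137, 0.002, 1.616]
contact_force: [3.8, -0.0, -1.9]
grip_width: 0.1
finger_force: 1.5
```

```bash
python3 -m inch '[0,0,0,0,-0.01,0,1,0,0,0,0,-0.01,0,1,0,0,0,0,-0.01,0,1,0,0,0,0,-0.01,0,1,0,0,0,0,-0.01,0,1,0,0,0,0,0,0,1]'
python3 -m inch '[0,0,0,0,0,0,1,0,0,0,0,0,0,1,0,0,0,0,0,0,1,0,0,0,0,0,0,1,0,0,0,0,0,0,1,0,0,0,0,0,0,1,0,0,0,0,0,0,1,0,0,0,0,0,0,1]'
python3 -c "
from h import *
s=snap('side','s13'); cv2.imwrite('pics/z13.png',cv2.resize(s['image'][100:300,260:460,::-1],(500,500)))"
```

```text
time: 28.97
tool_pos: [572.2, -207.2, 115.9]
tcp_rot: [-3.139, -0.001, 1.615]
contact_force: [-0.5, -0.3, -0.6]
grip_width: 0.3
finger_force: 0.0
time: 29.63
tool_pos: [574.3, -207.2, 115.8]
tcp_rot: [-3.142, -0.0, 1.615]
contact_force: [0.1, 0.6, -0.2]
grip_width: 0.5
finger_force: 0.0
```

View pics/z13.png

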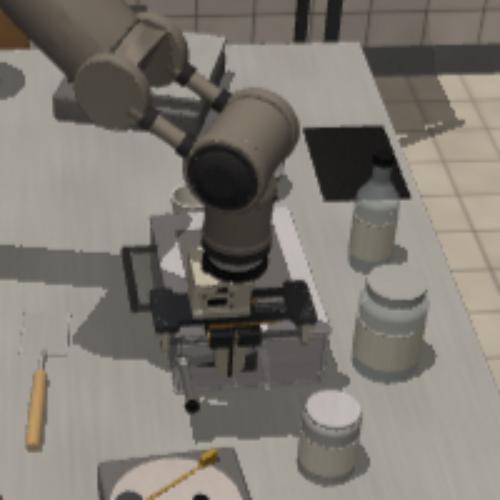

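```bash
python3 -m inch '[0,0,0,0,0,-0.04,1,0,0,0,0,0,-0.04,1,0,0,0,0,0,-0.02,1,0,0,0,-0.044,-0.0135,0,-1,0,0,0,-0.044,-0.0135,0,-1,0,0,0,-0.044,-0.0135,0,-1,0,0,0,-0.044,-0.0135,0,-1,0,0,0,-0.044,-0.0135,0,-1,0,0,0,-0.044,-0.0135,0,-1,0,0,0,0,0,0,-1]'
python3 -c "
from h import *
c=snap('wrist','w14');snap('side','s14');snap('top','t14')
go(521,-421,91)
m=(c['image'].max(2)<40).astype(np.uint8)[:290];n,l,s,ce=cv2.connectedComponentsWithStats(m)
print(proj(c,(520,-421,109)),[(s[i].tolist(),ce[i].round()) for i in range(1,n) if s[i,4]>100])"
```

```text
time: 30.52
tool_pos: [516.1, -427.7, 195.3]
tcp_rot: [-3.141, 0.003, 1.609]
contact_force: [0.1, -0.0, -0.3]
grip_width: 42.4
finger_force: 0.0
shift [-1.000e-04  2.900e-03  1.305e-01] per10 [-0.      0.0003  0.0131] mm 104
[334.81660416 241.74884815] []
```

View pics/w14.png

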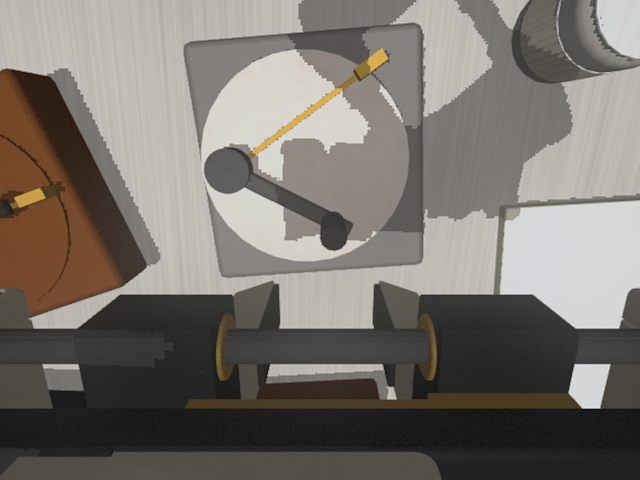

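```bash
python3 -c "
from h import *
c=load('w14')
p=onz(c,228,170,66);t=onz(c,372,64,64);k=onz(c,333,236,109);b=onz(c,250,156,58)
print(p,t,k,np.linalg.norm((t-p)[:2]),np.linalg.norm((k-p)[:2]),np.arctan2(*(t-p)[1::-1]),np.arctan2(*(k-p)[1::-1]))
# strip direction using two points on the brass rod
q=onz(c,340,89,60);print(np.arctan2(*(q-b)[1::-1]))
print(proj(load('t14'),t))"
```

```text
[ 442.65604833 -383.03238415   66.        ] [ 540.94121925 -309.4544961    64.        ] [ 518.68147434 -417.24153745  109.        ] 122.77491776356413 83.36744909304409 0.6426149984875678 -0.42282889427149317
0.6459030244075686
[368.65731016 221.64523539]
```

```bash
python3 -m inch '[0,0,0,0.001,0.001,0.03,0,0,0,0,0.001,0.001,0.03,0,0,0,0,0.001,0,0.03,0,0,0,0,0,0,0.03,0,0,0,0,0,0,0.01,0,0,0,0,0,0,0,0,0,0,0,0,0,0,0]'
python3 -c "
from h import *
go(519,-418,91,1.616)"
```

```text
time: 31.25
tool_pos: [521.2, -418.0, 92.6]
tcp_rot: [3.141, 0.0, 1.617]
contact_force: [0.4, 0.5, 0.2]
grip_width: 45.8
finger_force: 0.0
turn [0.0003 0.0001 0.0004] per10 [0. 0. 0.]
shift [ 0.0002 -0.0028  0.002 ] per10 [ 0.     -0.0003  0.0002] mm 3
```

```bash
python3 -m inch '[0,0,0,0,-0.002,0,1,0,0,0,0,0,0,1,0,0,0,0,0,0,1,0,0,0,0,0,0,1]'
python3 -c "
from h import *
p=np.array(get_obs()['tool_pos'])[:2];v=np.array([443.3,-383.7])
a0=np.arctan2(*(p-v)[::-1]);r=np.linalg.norm(p-v);print(a0,r)
f=np.linspace(a0,.645,11);q=v+85*np.c_[np.cos(f),np.sin(f)];q[0]=p
d=np.diff(q,axis=0);y=1.616
print(np.c_[d@[np.cos(y),np.sin(y)],d@[np.sin(y),-np.cos(y)]].__truediv__(800).round(4).tolist())"
```

```text
time: 31.58
tool_pos: [519.1, -419.1, 92.9]
tcp_rot: [3.14, 0.001, 1.615]
contact_force: [0.4, -2.0, 0.4]
grip_width: 24.0
finger_force: 0.0
-0.43675025431338604 83.68628739759775
[[0.0097, 0.0062], [0.0109, 0.0036], [0.0112, 0.0024], [0.0114, 0.0012], [0.0115, -0.0001], [0.0114, -0.0013], [0.0112, -0.0025], [0.0109, -0.0037], [0.0104, -0.0049], [0.0098, -0.006]]
```

```bash
python3 -m inch '[0,0,0,0,0,0,1,0,0,0,0,0,0,1,0,0,0,0,0,0,1]'
python3 -m inch '[0,0,0,0.0097,0.0052,0,1,0,0,0,0.0109,0.0036,0,1,0,0,0,0.0112,0.0024,0,1,0,0,0,0.0114,0.0012,0,1,0,0,0,0.0115,-0.0001,0,1,0,0,0,0.0114,-0.0013,0,1,0,0,0,0.0112,-0.0025,0,1,0,0,0,0.0109,-0.0037,0,1]'
python3 -m inch '[0,0,0,0.0104,-0.0049,0,1,0,0,0,0.0098,-0.006,0,1,0,0,0,0,0,0,1,0,0,0,0,0,0,1]'
python3 -c "
from h import *
snap('side','s15');snap('top','t15')
p=np.array(get_obs()['tool_pos'])[:2];v=np.array([443.3,-383.7]);d=p-v
print(np.arctan2(d[1],d[0]),np.linalg.norm(d))"
```

```text
time: 31.83
tool_pos: [520.2, -419.4, 92.7]
tcp_rot: [3.138, 0.002, 1.615]
contact_force: [4.1, -1.3, 1.0]
grip_width: 17.0
finger_force: 30.0
time: 32.5
tool_pos: [523.2, -348.9, 92.9]
tcp_rot: [3.133, 0.004, 1.616]
contact_force: [15.3, -0.6, -3.9]
grip_width: 17.2
finger_force: 30.0
time: 32.83
tool_pos: [514.8, -329.7, 92.9]
tcp_rot: [3.132, -0.001, 1.617]
contact_force: [18.6, 9.8, -0.8]
grip_width: 17.1
finger_force: 30.0
0.6449886557915766 89.51702761826044
```

```bash
python3 -m inch '[0,0,0,0,0.005,0,1,0,0,0,0,0,0,0.2,0,0,0,0,0,0,0.2,0,0,0,0,0,0,0.2,0,0,0,0,0,-0.03,0.2,0,0,0,0,0,-0.04,0.2,0,0,0,-0.03,0,-0.04,0.2,0,0,0,-0.04,0,0,0.2,0,0,0,0,0,0,0.2]'
python3 -c "
from h import *
snap('wrist','w16');snap('side','s16');t=snap('top','t16')
a=load('w16')['image'][:300,:,::-1];b=cv2.resize(t['image'][150:270,140:440,::-1],(640,256),interpolation=2)
cv2.imwrite('pics/z16.png',np.vstack([a,b]))"
```

```text
time: 33.68
tool_pos: [516.3, -393.9, 182.2]
tcp_rot: [3.138, 0.006, 1.612]
contact_force: [-0.3, 1.3, -1.2]
grip_width: 36.8
finger_force: 0.0
```

View pics/z16.png

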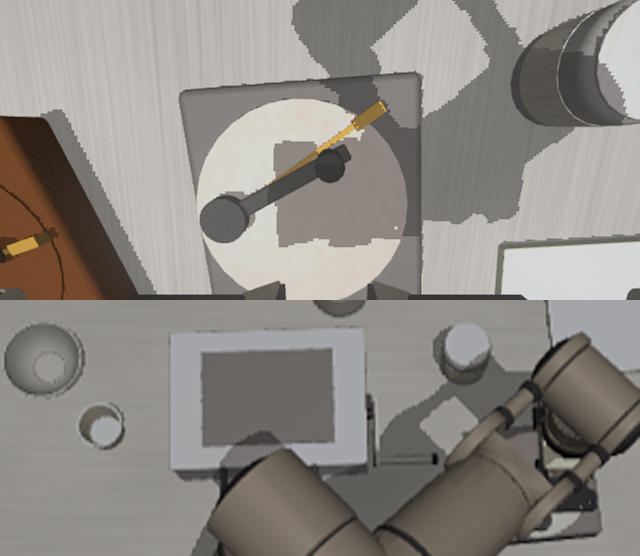

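```bash
python3 -c "
from h import *
c=load('w16');print(c['pose'][:3,3].round())
w=c['image'].astype(int)
an=lambda a,b:np.arctan2(*(b-a)[1::-1])
p=onz(c,224,219,66);t=onz(c,372,116,64)
e=onz(c,347,154,60);k=onz(c,330,165,109)
print(p,t,e,k,an(p,t),an(p,e),an(p,k),[np.linalg.norm((x-p)[:2]) for x in(t,e,k)])
# arm centreline by colour: dark grey between cap and knob
m=(w.max(2)<75);ys,xs=np.where(m[150:240,248:315]);xs+=248;ys+=150
vx,vy,x0,y0=cv2.fitLine(np.c_[xs,ys].astype(np.float32),cv2.DIST_HUBER,0,.01,.01).ravel();print(len(xs),vx,vy,x0,y0)
A=onz(c,x0-20*vx,y0-20*vy,60);B=onz(c,x0+20*vx,y0+20*vy,60);print('arm',an(A,B))
h=cv2.cvtColor(c['image'],cv2.COLOR_RGB2HSV);m=(h[:,:,0]>12)&(h[:,:,0]<32)&(h[:,:,1]>120)&(h[:,:,2]>100);m[280:]=0;m[:,:250]=0
ys,xs=np.where(m);vx,vy,x0,y0=cv2.fitLine(np.c_[xs,ys].astype(np.float32),cv2.DIST_HUBER,0,.01,.01).ravel();print(len(xs),vx,vy)
A=onz(c,x0-20*vx,y0-20*vy,58);B=onz(c,x0+20*vx,y0+20*vy,58);print('tab',an(A,B))"
```

```text
[ 512. -318.  328.]
[ 442.6472568 -382.6970245   66.       ] [ 542.29103435 -309.4592298    64.        ] [ 527.3859872  -334.83604945   60.        ] [ 515.19500845 -338.25344346  109.        ] 0.6338293011349285 0.5141397564782487 0.5496410318488236 [np.float64(123.66348279571046), np.float64(97.32073448701244), np.float64(85.07883499610544)]
596 0.79028213 -0.61274314 296.7703 178.43172
arm 0.6883123208271134
816 0.8197907 -0.5726632
tab 0.6352991939408098
```

```bash
python3 -c "
from h import *
c=load('w16');g=c['image'].max(2)
for x in range(255,311,10): print(x,g[160:225:1,x].tolist())"
```

```text
255 [215, 215, 215, 214, 215, 215, 215, 214, 214, 215, 215, 215, 214, 214, 213, 215, 215, 214, 214, 215, 213, 215, 214, 214, 214, 214, 213, 214, 215, 195, 182, 177, 122, 79, 89, 96, 97, 97, 97, 97, 97, 98, 98, 101, 98, 97, 97, 95, 97, 96, 86, 100, 168, 195, 191, 189, 191, 189, 189, 190, 205, 217, 218, 217, 215]
265 [215, 214, 216, 215, 214, 215, 215, 215, 214, 214, 214, 215, 214, 216, 214, 213, 214, 214, 214, 214, 214, 214, 214, 217, 175, 138, 105, 74, 85, 92, 94, 101, 98, 96, 97, 98, 97, 97, 96, 96, 97, 93, 98, 97, 90, 78, 157, 209, 216, 215, 213, 214, 213, 213, 214, 211, 215, 214, 214, 213, 213, 215, 213, 213, 214]
275 [144, 142, 143, 142, 142, 143, 143, 143, 143, 138, 138, 168, 183, 179, 181, 182, 181, 180, 164, 141, 121, 87, 70, 74, 76, 75, 75, 75, 79, 74, 73, 78, 77, 78, 77, 76, 75, 77, 75, 72, 80, 129, 150, 143, 142, 139, 193, 217, 215, 214, 214, 213, 216, 217, 217, 217, 218, 217, 218, 217, 218, 216, 218, 218, 218]
285 [143, 143, 143, 142, 143, 144, 142, 143, 143, 140, 142, 138, 135, 134, 138, 106, 70, 70, 70, 76, 74, 74, 73, 77, 75, 73, 75, 75, 75, 73, 75, 74, 78, 72, 68, 109, 141, 145, 144, 142, 144, 143, 143, 143, 144, 145, 145, 145, 145, 144, 143, 144, 144, 147, 146, 147, 146, 144, 144, 145, 146, 146, 144, 145, 145]
295 [142, 144, 145, 136, 135, 134, 135, 135, 138, 129, 88, 65, 71, 75, 74, 71, 70, 76, 73, 72, 74, 70, 74, 71, 73, 71, 75, 73, 70, 75, 111, 138, 146, 143, 143, 144, 142, 143, 143, 143, 144, 143, 144, 143, 143, 144, 143, 145, 143, 143, 146, 146, 145, 145, 146, 145, 146, 145, 146, 145, 144, 142, 145, 144, 144]
305 [133, 137, 139, 126, 97, 68, 67, 71, 72, 71, 72, 70, 69, 73, 70, 70, 73, 75, 74, 73, 71, 74, 67, 66, 93, 132, 145, 142, 142, 143, 143, 141, 142, 144, 144, 142, 144, 144, 144, 146, 142, 145, 145, 142, 144, 143, 144, 143, 144, 143, 142, 144, 144, 142, 141, 143, 143, 143, 146, 142, 146, 144, 144, 145, 143]
```

```bash
python3 -m inch '[0,0,0.0724,0,0,0,0,0,0,0.0724,0,0,0,0,0,0,0.0724,0,0,0,0,0,0,0.0724,0,0,0,0,0,0,0.0724,0,0,0,0,0,0,0.0724,0,0,0,0,0,0,0.0724,0,0,0,0,0,0,0.0724,0,0,0,0,0,0,0.0724,0,0,0,0,0,0,0,0,0,0,0]'
python3 -c "
from h import *
go(515,-338,93,.635,5)"
```

```text
time: 34.67
tool_pos: [516.2, -386.8, 178.9]
tcp_rot: [-3.139, 0.0, 0.635]
contact_force: [0.5, 0.7, 0.2]
grip_width: 46.0
finger_force: 0.0
turn [-0.0017  0.0002 -0.0001] per10 [-0.0002  0.     -0.    ]
shift [ 0.0349 -0.05    0.1074] per5 [ 0.007  -0.01    0.0215] mm 99
```

```bash
python3 -m inch '[0,0,0,0.0175,-0.025,0,0,0,0,0,0.0175,-0.025,0,0,0,0,0,0,0,0.03,0,0,0,0,0,0,0.04,0,0,0,0,0,0,0.037,0,0,0,0,0,0,0,0]'
python3 -m inch '[0,0,0,0,0,0,1,0,0,0,0,0,0,1,0,0,0,0,0,0,1,0,0,0,0,0,0,1,0,0,0,0,0,0,1,0,0,0,0,0,0,1]'
```

```text
time: 35.17
tool_pos: [512.1, -335.8, 88.0]
tcp_rot: [-3.13, 0.003, 0.642]
contact_force: [-0.1, 0.8, -0.4]
grip_width: 46.1
finger_force: 0.0
time: 35.67
tool_pos: [515.9, -339.8, 95.7]
tcp_rot: [3.139, -0.001, 0.638]
contact_force: [0.0, 1.1, 4.1]
grip_width: 17.3
finger_force: 30.0
```

```bash
python3 -m inch '[0,0,0,0,-0.004,0,1,0,0,0,0,-0.004,0,1,0,0,0,0,-0.003,0,1,0,0,0,0,0,0,1,0,0,0,0,0,0,1]'
python3 -m inch '[0,0,0,0,0,0,0,0,0,0,0,0,0,0,0,0,0,0,0,0,0,0,0,0,0,0,-0.03,0,0,0,0,0,0,-0.04,0,0,0,0,0,0,-0.04,0,0,0,0,-0.05,0,0,0,0,0,0,-0.05,0,0,0,0,0,0,0,0,0,0]'
python3 -c "
from h import *
snap('wrist','w17');snap('side','s17');snap('top','t17')
c=load('w17');an=lambda a,b:np.arctan2(*(b-a)[1::-1])
print([proj(c,p).round() for p in((442.7,-382.7,66),(511,-332,109),(542,-309.5,64),(511,-332,60))])"
```

```text
time: 36.08
tool_pos: [511.9, -332.9, 95.7]
tcp_rot: [3.136, -0.002, 0.639]
contact_force: [5.5, -0.6, 3.9]
grip_width: 17.2
finger_force: 30.0
time: 36.83
tool_pos: [441.0, -383.1, 182.4]
tcp_rot: [-3.141, 0.003, 0.634]
contact_force: [0.5, -1.2, -0.8]
grip_width: 45.9
finger_force: 0.0
[array([328., 235.]), array([327., 106.]), array([327.,  46.]), array([327., 110.])]
```

```bash
python3 -c "
from h import *
c=load('w17');I=c['image'];g=I.max(2)
for v in range(60,261,20):
    xs=np.where(g[v,260:400]<105)[0]+260; print(v,len(xs),xs.min() if len(xs) else '',xs.max() if len(xs) else '',round(np.median(xs)) if len(xs) else '')
h=cv2.cvtColor(I,cv2.COLOR_RGB2HSV);m=((h[:,:,0]>12)&(h[:,:,0]<32)&(h[:,:,1]>120)&(h[:,:,2]>90)).astype(np.uint8);m[300:]=0
n,l,s,ce=cv2.connectedComponentsWithStats(m);print([(s[i].tolist(),ce[i].round(1)) for i in range(1,n) if s[i,4]>20])
def pl(f):
    s=load(f);return s
s=load('s17')['image'];b=load('side0')['image']
d=np.abs(s[180:255,310:395].astype(int)-b[180:255,310:395]).max(2);print('chest/stay region changed px',(d>40).sum())
m=(s[235:275,320:360].max(2)<45).astype(np.uint8);k,_,q,e=cv2.connectedComponentsWithStats(m);print([(q[i,4],e[i]+[320,235]) for i in range(1,k) if q[i,4]>5])
drift('t17',['ram','bowl']);drift('s17',['bowl','ram'],'side')"
```

```text
60 41 278 318 298
80 25 268 292 280
100 44 260 342 320
120 29 260 340 326
140 18 320 337 328
160 17 320 336 328
180 17 320 336 328
200 16 321 336 328
220 35 311 345 328
240 43 307 349 328
260 0   
[([319, 29, 13, 39, 475], array([325.4,  47.7])), ([323, 70, 6, 18, 91], array([326. ,  78.4])), ([0, 137, 27, 26, 179], array([ 11.4, 149.1])), ([0, 151, 44, 37, 102], array([ 15.6, 165.7]))]
chest/stay region changed px 1105
[(np.int32(59), array([353.20338983, 244.94915254])), (np.int32(376), array([329.49734043, 259.05585106]))]
ram score 1.0 dpx 0 0 [576. 262.  50.]
bowl score 1.0 dpx 0 0 [675. 351.  50.]
bowl score 1.0 dpx 0 0 [676. 354.  50.]
ram score 0.45 dpx 0 0 [576. 260.  50.]
```

```bash
python3 -m inch '[0,0,0,-0.03,0,-0.04,0,0,0,0,-0.04,0.02,-0.04,0,0,0,0,-0.04,0.02,-0.04,0,0,0,0,-0.04,0.02,-0.02,0,0,0,0,-0.03,0.02,0,0,0,0,0,0,0,0,0,0,0,0,0,0,0,0,0]'
python3 -c "
from h import *
for cam in('top','side'):
    t=snap(cam,cam+'18');b=load(cam+'0')
    P={'barL':(464,69,94),'barR':(467,-65,94),'lidFR':(512,-132,91),'lidFL':(504,148,91),'pinEnd':(529,-230,72),'lidBR':(716,-122,92),'tin':(692,-275,100)}
    for n,p in P.items():
        u,v=np.round(proj(b,p)).astype(int);k=9
        r=cv2.matchTemplate(t['image'][v-k-10:v+k+10,u-k-10:u+k+10],b['image'][v-k:v+k,u-k:u+k],cv2.TM_CCOEFF_NORMED);_,m,_,l=cv2.minMaxLoc(r);print(cam,n,round(m,2),l[0]-10,l[1]-10)
st()"
```

```text
top barL 0.69 0 0
top barR 0.73 0 0
top lidFR 0.79 0 0
top lidFL 1.0 0 0
top pinEnd 0.68 0 0
top lidBR 1.0 0 0
top tin 1.0 0 0
side barL 0.52 -10 3
side barR 0.44 -10 9
side lidFR 0.57 0 0
side lidFL 0.46 -10 5
side pinEnd 0.37 -10 6
side lidBR 1.0 0 0
side tin 1.0 0 0
{'time': 37.083, 'joint_positions': [-0.835, 0.5, 1.434, 0.0, 1.209, 0.097], 'dq': [0.01, 0.0, -0.004, -0.002, -0.001, -0.003], 'tau': [-0.697, -50.489, -23.639, 0.043, 0.04, 0.004], 'tool_pos': [446.211, -379.134, 181.805], 'tcp_rot': [-3.141, -0.0, 0.639], 'contact_force': [0.046, -0.089, -0.473], 'moment': [-0.041, 0.135, -0.03], 'finger_force': 0.0, 'grip_width': 45.971}invalid input at $: expected a multiple of 7 numbers
```

```bash
python3 -m inch '[0,0,0,-0.03,0,-0.04,0,0,0,0,-0.04,0.02,-0.04,0,0,0,0,-0.04,0.02,-0.04,0,0,0,0,-0.04,0.02,-0.02,0,0,0,0,-0.03,0.02,0,0,0,0,0,0,0,0,0]'
python3 -c "
from h import *
for cam in('top','side'):
    t=snap(cam,cam+'19');b=load(cam+'0')
    P={'barL':(464,69,94),'barR':(467,-65,94),'lidFR':(512,-132,91),'lidFL':(504,148,91),'pinEnd':(529,-230,72)}
    for n,p in P.items():
        u,v=np.round(proj(b,p)).astype(int);k=9
        r=cv2.matchTemplate(t['image'][v-k-10:v+k+10,u-k-10:u+k+10],b['image'][v-k:v+k,u-k:u+k],cv2.TM_CCOEFF_NORMED);_,m,_,l=cv2.minMaxLoc(r);print(cam,n,round(m,2),l[0]-10,l[1]-10,proj(b,np.array(p)+[0,0,9])-proj(b,p))
"
```

```text
time: 37.58
tool_pos: [371.1, -512.7, 286.0]
tcp_rot: [3.139, 0.002, 0.635]
contact_force: [-0.4, 0.2, -0.5]
grip_width: 46.1
finger_force: 0.0
top barL 1.0 0 0 [-0.38533078 -0.52441652]
top barR 0.68 0 0 [-0.16285615 -0.52459909]
top lidFR 1.0 0 0 [-0.04966909 -0.59066139]
top lidFL 1.0 0 0 [-0.50913953 -0.58773117]
top pinEnd 1.0 0 0 [ 0.10853856 -0.60078991]
side barL 0.66 1 7 [-0.00505318 -2.10012948]
side barR 0.79 0 0 [ 0.00465106 -2.14406811]
side lidFR 0.77 0 0 [ 0.05729707 -2.15800829]
side lidFL 0.58 1 7 [ 0.02568958 -2.06719117]
side pinEnd 1.0 0 0 [ 0.08757357 -2.15089581]
```

```bash
python3 -c "
from plant import close_job
print(close_job())"
```

```text
the job is handed in; nothing more can be done
None
```

I handed the job in at about 38 s. All three jars present stand upright in the shut chest with the stay folded, the setting arm is about 0.014 rad off the tab, and the ramekin, tin and bowl have not moved by camera check; no verdict came back.

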